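# Set the locating pin and hold the glass jig's jaw open at the mark

## Robot

A 6-joint arm with a two-finger parallel gripper is mounted at the origin on the work surface. World frame = base frame: x ahead of the robot, y to its left, z up, the work surface at z = 0. Lengths are in mm, angles in rad, forces in N, time in s.
With the tool pointing down it reaches from about 350 to 775 mm from the base axis. Payload 7.3 kg.
Tool frame: the origin (TCP) lies on the centre line of the jaws, within the pads' length; the fingertips stand 14 mm ahead of it and the grasp point (between the pads) lies 5 mm behind it; z points along the fingers, y is the line along which they close (so a half turn about z gives the same grasp; the last joint's range is limited). The gripper opens to 92 mm and grips with 3 to 60 N. Pads are 19 mm wide; open, the fingers measure 130 mm over their backs; the gripper's body (75 mm by 190 mm) begins 47 mm behind the grasp point.
Start: joints at [-1.392, 0.342, 1.524, -0, 1.275, -0.146], TCP at [167.56, -497.561, 240.741] pointing down, gripper open.
Joint ranges: [-2.53, 2.53], [-0.77, 2.02], [0.04, 2.7], [-1, 4.14], [0.28, 2.66], [-3.11, 3.11]. Speed limits (rad/s): [2.57, 2.57, 3.14, 3.14, 3.14, 3.14].

## Interface

Orientations are given as [roll, pitch, yaw] about the fixed x, y, z axes, in that order (R = Rz(yaw) Ry(pitch) Rx(roll)).
In Python, from plant import get_obs, capture, bot, spot_in, trace, pinpoint gives the robot as it stands.
- The arm moves only by the tool play_rows, never from a script. Its argument "rows" is a list of rows, each a list of 2 entries, a list of its own where there are three numbers: the shift along the world's x, y, z in units of 3 cm (1.0 is 3 cm), then the turn, a rotation vector about the world's x, y, z in units of 8 degrees (1.0 is 8 degrees). A call has 1 to 12 rows; each row shifts and turns the commanded pose from where the row before left it; what a row does not reach is not made up. A row lasts 1/8 s, in which the tool goes at most 62.5 mm and 10.7 degrees, less where a joint would pass 70% of its speed; a pose out of reach is approached as far as the arm can. A call with a number of a shift or a turn outside -1 to 1 is refused whole. A call with a gripper value outside its range is refused whole. "hand" is the opening, from -1 (shut) to 1 (fully open), set as the call begins (left out, the last holds). The fingers move at their own pace and stop on an object; the grip force is fixed at half the most. Time passes only in rows, so rows that do not move let the fingers close. It gives the time, the measured TCP pose, the force, the opening and the grip force at its end, in the units of the state.
- get_obs(): the state, without advancing time (a new reading comes with each control period).
- capture(name): name is "scene" or "top"; returns a dict with "frame" (420x560x3 uint8, red, green, blue), "fov_y" (degrees; the focal length in pixels is half the picture's height over the tangent of half this angle, whatever the lens; pixels are square), "cx", "cy" (the principal point, pixels), "rvec" (rotation vector, rad) and "tvec" (3), from world to camera coordinates, as OpenCV has them. Camera axes: x right, y down, z forward; pixel columns grow to the right and rows downward; lengths in mm; the calibration is good to about 2 mm. A picture is of the moment at which its call begins. There is no depth.
- bot.close_job(): hands the job in; it is judged then, once.
Trained networks look in the newest picture that a camera, given by its name, has taken for a name from the list of things; names that differ only in an ending like _2 or _b are one class to them, and where a whole thing is asked for, a point or a joint stands for the part that bears it (a point fixed in the world has none). Each returns a list of dicts, best first, with "p" (0 to 1); they miss things now and then, are a little off and sometimes report something else, mostly with a low value. They report only what shows in the picture. A call takes as long as a camera call.
- spot_in(query, camera): "at" ([row, column] in pixels, amid what is visible of it).
- trace(query, camera): "mask" (420x560 bool, what is visible of it) and "at" ([row, column] in pixels, amid what is visible of it).
- pinpoint(query, camera): "at" ([row, column] in pixels: a listed point, or the origin of a listed thing).
The state is a dict: "time": time; "joint_positions": joint angles; "dq": joint speeds; "tau": joint torques, N m; "tool_pos": TCP position; "tcp_rot": TCP orientation; "contact_force": force on the tool from outside, world axes, zero at the start; "moment": the same for the moment, N m; "grip_width": finger opening in mm; "finger_force": force on a finger pad.
Only numpy, scipy, OpenCV 4.12 (cv2) and the standard library are available. Lean on these libraries where they do the work, as an engineer would, in place of code of your own. Each camera call takes 0.05 s, during which the arm holds its last target. There are 200 camera calls.

## Task

Make the glass-clamping jig ready for the next blank: take the orange-headed locating pin out of its wooden rest, push it all the way down into the brass socket on the jig and let go of it. Then take the blue handle, pull the spring-loaded jaw back until its yellow pointer is level with the red mark, and finish still holding it there by the handle (it springs shut if let go). Leave the two jars and the brush where they are.

Things in the scene. Friction and masses are not known exactly. Their poses are not given: they have to be found in the camera images.
- jig: the jig, screwed to the table: an aluminium bed 300 (x) by 200 (y) by 18 mm thick. Origin: centre of its underside, on the table. Its x axis points to its far fence (a 16 mm high dark steel bar at x = +135 mm); a grey spring block 26 mm high stands on the bed at x = -135 mm. z is up. The jaw, the handle and the brass socket are on the bed
- socket_mouth (a point): centre of the mouth of the round hole in the top of the brass socket, a block 34 by 34 by 30 mm high standing on the jig's bed (mouth 48 mm above the table). The hole is vertical, 10 mm wide with a 2 mm chamfer, and 24 mm deep with a solid floor
- pin: the loose locating pin, 80 mm long, about 40 g: steel shaft 8 mm in diameter and 50 mm long with a chamfered foot, then a round orange head 18 mm in diameter and 30 mm tall. Origin: centre of the foot of the shaft; z runs up the pin towards the head. At the start it stands upright in the wooden rest, its foot 12 mm above the table
- pin_tip (a point): centre of the pin's foot (same point as the pin's origin)
- pin_head (a point): centre of the pin's orange head, 65 mm above its foot: where to grip it
- pin_rest: fixed wooden block 70 by 70 by 40 mm high with a 10 mm wide, 28 mm deep hole in the middle of its top, holding the pin at the start. Origin: centre of its underside
- jaw (a joint): travel of the steel jaw (30 by 140 by 20 mm) in m: 0 = shut, where the spring keeps it; grows as it is pulled along the jig's -x, up to a stop at 0.075. The spring pulls it shut with about 5 N at 0, rising by 1.2 N per 10 mm, and there is no catch: it returns when let go
- handle_grip (a point): centre of the blue handle bar on the jaw, which moves with it: 14 mm thick (along the jig's x), 90 mm long (along the jig's y) and 18 mm high, its centre 84 mm above the table and 45 mm above the jaw's top, carried by a dark post 10 mm square at 36 mm either side of its middle; free all round between the posts
- pointer (a point): end of the yellow pointer stripe on top of the jaw, at the jaw's -y end, on the jaw's centre line. It moves with the jaw, 1 mm of jaw travel moving it 1 mm along the jig's -x
- mark: the red mark, a fixed tab 4 mm thick (along the jig's x), 20 mm long and 10 mm high on the bed's white scale strip at the jig's -y edge, 32 to 54 mm along the jig's -x from the pointer of the shut jaw. Origin: centre of its underside; same axes as the jig. The jaw is right when pointer and mark have the same position along the jig's x
- green_jar: loose jar of green glass, 72 mm in diameter, 95 mm high, with a black lid. Origin: centre of its underside. To be left alone
- amber_jar: loose jar of amber glass, 72 mm in diameter, 95 mm high, with a black lid. Origin: centre of its underside. To be left alone
- brush: loose wooden-handled brush, about 200 mm long, lying flat on the table to the left of the jig (robot's +y side), its handle end towards the robot. To be left alone

How it is judged (in metres and radians):
On the way, in this order (a step that is already met when the one before it is completed fails the run):
1. the pin stands fully down in the brass socket, let go (z of pin_tip in the frame of jig below 0.029 m and horizontal distance between pin_tip and socket_mouth below 0.004 m and angle between pin's own z axis and vertical below 0.15 rad and contact force between the fingers and pin below 0.1 N), for 0.2 s.
2. the jaw is held by its handle with the pointer level with the red mark (x of pointer in the frame of mark between -0.005 and 0.005 m and contact force between the fingers and jaw above 2 N), for 0.3 s.
At the end, for the whole second after the job is handed in: The pin is upright and released in the brass socket, its foot within 5 mm of the hole's floor and within 4 mm of its axis; the fingers hold the handle (over 2 N) so that the jaw is still and its pointer is within 5 mm of the red mark along the jig's x; the pin is not touching the jaw (all of step 1 and all of step 2 and velocity of joint jaw between -0.01 and 0.01 m/s and contact force between pin and jaw below 0.1 N); the arm keeps its last pose, push and grip.
It fails at once if a jar or the brush was moved by more than 30 mm (distance of any of green_jar, amber_jar, brush from where it was at the start of the episode above 0.03 m).
It fails at once if a jar was tipped (angle between any of green_jar, amber_jar's own z axis and vertical above 0.4 rad).
It also fails if it takes over 53 s, if anything falls off the work surface, if the arm or the gripper's body presses on something with over 40 N, if the wrist force passes 120 N, or if a joint passes its speed limit or range.

## Working session

There is one attempt and no reset: what is moved stays moved. The work goes in short steps, Python scripts to look and compute and a tool call to move; the robot and the scene stay as the last step left them, time stands still between calls to the robot, and variables do not carry over. Pictures are saved under pics/ and viewed, at most 10 in all, crops included, and the job is handed in when it is done.

Besides the shell and the picture viewer there is one more tool, called after "Request:" as name([rows], argument=value, ...), one row to a line, values as JSON. play_rows: Moves the arm, as the interface text tells. Shifts and turns lie within -1 to 1; 1 stands for 3 cm of shift or 8 degrees of turn. Its arguments: {"type":"object","properties":{"rows":{"type":"array"},"hand":{"type":"number"}},"required":["rows"]}

```bash
ls; mkdir -p pics; cat > h.py <<'E'
import numpy as np, cv2
from plant import get_obs, capture, bot, spot_in, trace, pinpoint
def cam(n):
    c=capture(n); h,w=c["frame"].shape[:2]; f=h/2/np.tan(np.radians(c["fov_y"]/2))
    c["K"]=np.array([[f,0,c["cx"]],[0,f,c["cy"]],[0,0,1.]]); c["R"]=cv2.Rodrigues(np.array(c["rvec"],float))[0]
    c["t"]=np.array(c["tvec"],float).ravel(); c["P"]=c["K"]@np.c_[c["R"],c["t"]]; return c
def ray(c,at):
    d=c["R"].T@np.linalg.solve(c["K"],[at[1],at[0],1.]); return -c["R"].T@c["t"],d
def atz(c,at,z):
    o,d=ray(c,at); return o+d*(z-o[2])/d[2]
def tri(c1,a1,c2,a2):
    X=cv2.triangulatePoints(c1["P"],c2["P"],np.array(a1[::-1],float).reshape(2,1),np.array(a2[::-1],float).reshape(2,1)).ravel(); X=X[:3]/X[3]
    e=[np.linalg.norm((lambda u:u[:2]/u[2])(c["P"]@np.r_[X,1])-np.array(a[::-1])) for c,a in((c1,a1),(c2,a2))]
    return X,e
def save(c,name): cv2.imwrite(name,c["frame"][:,:,::-1])
E
python3 - <<'E'
from h import *
np.set_printoptions(precision=1,suppress=True)
a=cam("scene");b=cam("top")
save(a,"pics/s0.png");save(b,"pics/t0.png")
for c in(a,b):print(-c["R"].T@c["t"],c["R"][2])
for q in["jig","socket_mouth","pin_tip","pin_head","pin_rest","handle_grip","pointer","mark","green_jar","amber_jar","brush"]:
    r=[pinpoint(q,n) for n in("scene","top")]
    print(q,[[(np.round(x["at"],1).tolist(),round(x["p"],2)) for x in y[:2]] for y in r])
    if r[0] and r[1]: print("   ",*tri(a,r[0][0]["at"],b,r[1][0]["at"]))
print(get_obs())
E
```

```text
pics
[1012.2 -138.6  771.5] [-0.5  0.2 -0.8]
[ 474.1   42.6 1178.4] [ 0.1 -0.  -1. ]
jig [[([240.3, 289.6], 0.61)], [([198.2, 266.5], 0.89)]]
    [586.5  43.9  -1.5] [np.float64(1.389441437502037), np.float64(0.8048050224903851)]
socket_mouth [[([243.1, 327.5], 0.56)], [([167.8, 239.5], 0.93)]]
    [650.1 104.9  49.1] [np.float64(1.2039744890295099), np.float64(0.6760600792281798)]
pin_tip [[([229.2, 132.2], 0.64)], [([259.3, 414.2], 0.4)]]
    [ 445.6 -290.    28.9] [np.float64(0.39987208532216173), np.float64(0.24258784590973348)]
pin_head [[([215.2, 122.3], 0.69)], [([261.3, 422.9], 0.56)]]
    [ 442.6 -293.5   82.7] [np.float64(0.300884195495279), np.float64(0.1829152337824714)]
pin_rest [[([233.2, 132.7], 0.92)], [([260.7, 409.5], 0.66)]]
    [ 441.5 -289.4    5.9] [np.float64(2.2616413971693423), np.float64(1.392432608718068)]
handle_grip [[([218.8, 290.5], 0.82)], [([194.9, 266.8], 0.57)]]
    [585.6  43.7  85.9] [np.float64(0.8815080072936847), np.float64(0.5083418934788982)]
pointer [[([240.9, 256.5], 0.77)], [([198.8, 303.4], 0.98)]]
    [582.3 -37.5  38.2] [np.float64(0.39
[... 327 characters left out ...]
4.8, 421.1], 0.43)]]
    [ 590.5 -293.3    3.6] [np.float64(1.7254456943201222), np.float64(0.9409452814219301)]
brush [[([224.3, 424.4], 0.61), ([215.7, 290.1], 0.27)], [([165.1, 140.3], 0.57), ([262.1, 420.6], 0.34)]]
    [663.9 340.1  12.3] [np.float64(2.745574400055233), np.float64(1.6915552170051396)]
{'time': 1.2, 'joint_positions': array([-1.4,  0.3,  1.5, -0. ,  1.3, -0.1]), 'dq': array([ 0., -0.,  0.,  0., -0., -0.]), 'tau': array([ -0. , -43.1, -24.4,   0.1,   0. ,   0. ]), 'tool_pos': array([ 167.6, -497.6,  240.8]), 'tcp_rot': array([3.1, 0. , 0.3]), 'contact_force': array([ 0.1, -1. ,  0.5]), 'moment': array([0. , 0. , 0.1]), 'finger_force': 0.0, 'grip_width': 91.67642649148459}
```

View pics/s0.png

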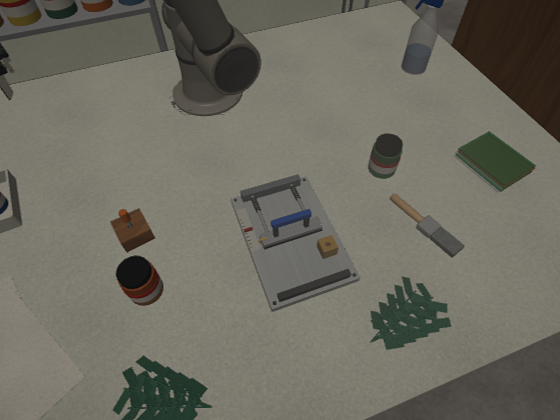

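View pics/t0.png

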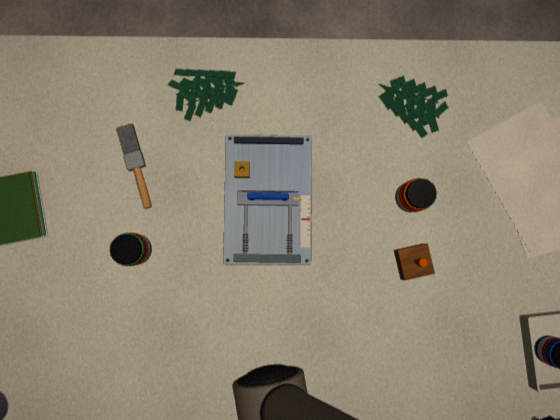

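The scene view shows the pin head at (125,215), the socket at (327,246), the red mark at (249,229) and the pointer at (262,240). In the top view the jig is almost square to the image. Next I'll refine these with colour centroids.

```bash
cat >> h.py <<'E'
RNG={"orange":((5,170,120),(13,255,255)),"red":((0,150,90),(4,255,255)),"blue":((105,150,60),(125,255,255)),"yellow":((14,100,110),(32,255,255))}
def seg(c,col,uv,r):
    "grey-weighted centroid (col,row) of colour near uv=(col,row)"
    hsv=cv2.cvtColor(c["frame"],cv2.COLOR_RGB2HSV); m=cv2.inRange(hsv,*[np.array(x) for x in RNG[col]])
    k=np.zeros_like(m); cv2.circle(k,(int(uv[0]),int(uv[1])),r,255,-1); m&=k
    n,l,s,ce=cv2.connectedComponentsWithStats(m)
    if n<2: return None,0,None
    i=1+np.argmax(s[1:,4]); return ce[i],int(s[i,4]),l==i
def proj(c,X):
    u=c["P"]@np.c_[X,np.ones(len(X))].T; return (u[:2]/u[2]).T
def hullc(c,X):
    h=cv2.convexHull((proj(c,X)).astype(np.float32)); M=cv2.moments(h); return np.array([M["m10"],M["m01"]])/M["m00"],M["m00"]
def cyl(p,r,h):
    a=np.linspace(0,2*np.pi,40); return np.array([[p[0]+r*np.cos(t),p[1]+r*np.sin(t),p[2]+z] for t in a for z in(-h/2,h/2)])
def box(p,d,yaw=0):
    g=np.array([[x,y,z] for x in(-.5,.5) for y in(-.5,.5) for z in(-.5,.5)])*d; c,s=np.cos(yaw),np.sin(yaw)
    return g@np.array([[c,s,0],[-s,c,0],[0,0,1]])+p
def fit(cs,cents,shape,p0):
    from scipy.optimize import least_squares
    s=least_squares(lambda p:np.concatenate([hullc(c,shape(p))[0]-u for c,u in zip(cs,cents)]),p0,diff_step=1e-3,x_scale=100); return s.x,s.fun
E
python3 - <<'E'
from h import *
np.set_printoptions(precision=1,suppress=True)
a=cam("scene");b=cam("top")
J=[("head","orange",(125,215),(423,263),14,lambda p:cyl(p,9,30),[442,-293,77]),
("socket","yellow",(327,246),(242,169),14,lambda p:box(p,[34,34,30]),[650,105,33]),
("mark","red",(249,229),(306,219),8,lambda p:box(p,[4,20,10]),[540,-40,25]),
("handle","blue",(291,219),(268,197),30,lambda p:box(p,[14,90,18]),[586,44,84]),
("pointer","yellow",(263,240),(300,198),9,lambda p:box(p,[4,20,1]),[582,-37,38])]
for n,col,ua,ub,r,sh,p0 in J:
    A=seg(a,col,ua,r);B=seg(b,col,ub,r); print(n,A[:2],B[:2])
    if A[1] and B[1]:
        p,e=fit([a,b],[A[0],B[0]],sh,p0); print("   ",p,e,[hullc(c,sh(p))[1] for c in(a,b)])
v=np.vstack([cv2.resize(x["frame"][y:y+90,z:z+120],None,fx=5,fy=3.3,interpolation=cv2.INTER_CUBIC) for x,y,z in((a,175,230),(b,150,215))])
cv2.imwrite("pics/z0.png",v[:,:,::-1])
# jig corners from top: bed edges
g=cv2.Canny(b["frame"],60,150); L=cv2.HoughLinesP(g,1,np.pi/720,30,minLineLength=60,maxLineGap=8)
for l in L[:,0]:
    if 200<l[0]<330 and 120<l[1]<280:
        P,Q=[atz(b,(l[i+1],l[i]),18) for i in(0,2)]; print(P[:2],Q[:2],np.degrees(np.arctan2(*(Q-P)[1::-1])))
E
```

```text
head (array([122., 212.]), 27) (array([423.3, 262. ]), 56)
    [ 441.4 -291.    91.6] [-0.4  0.  -0.4 -0. ] [127.77146606222959, 90.59106442006305]
socket (array([327.4, 242.6]), 120) (array([241. , 168.5]), 197)
    [648.6 102.4  49.8] [ 0.1 -0.   0.1  0. ] [376.9285840659868, 269.73495644924697]
mark (array([248. , 228.3]), 7) (array([305.7, 218.7]), 12)
    [537.9 -43.1  27.9] [-0.3  0.  -0.3 -0.1] [34.6348222354427, 18.084702738793567]
handle (None, 0) (array([267.6, 195.6]), 240)
pointer (array([263.2, 238.2]), 13) (array([296.3, 198.3]), 18)
    [583.  -21.4  41. ] [-0.1  0.  -0.1 -0. ] [16.437961595365778, 16.02376673440449]
[432.6 139.4] [432.5 -54. ] -90.04444481151789
[507.5 144.6] [729.8 144.4] -0.0540731563510812
[625.5 -59.5] [446.1 -58.6] 179.73464941777758
[574.  113.2] [572.1 -31.5] -90.76795342098696
[500.8 -52. ] [695.7 -55.1] -0.9222349538624739
[439.3 -31.2] [592.9 -33.9] -1.017171274112677
```

View pics/z0.png

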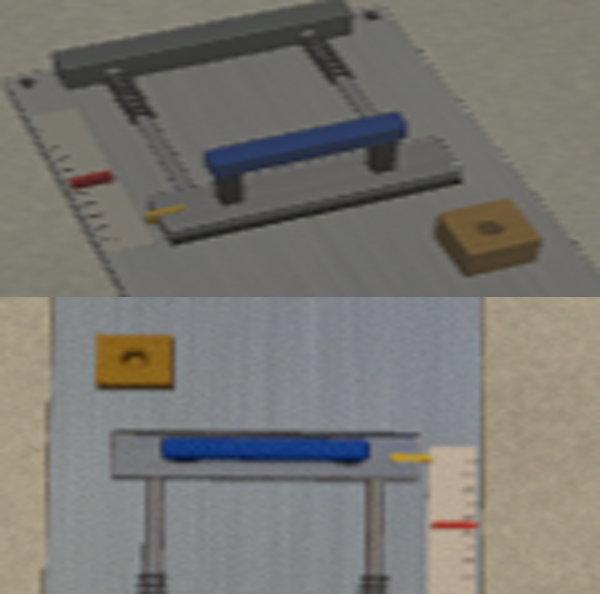

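The zoom shows the hole at scene (328,244) and top (242,168.5), and the mark at scene (248.4,229.5). The masks missed the shaded sides, so I'll loosen the thresholds.

```bash
cat >> h.py <<'E'
RNG={"orange":((2,150,40),(14,255,255)),"red":((0,110,50),(6,255,255)),"blue":((100,100,30),(130,255,255)),"yellow":((10,80,50),(32,255,255))}
E
python3 - <<'E'
from h import *
np.set_printoptions(precision=1,suppress=True)
a=cam("scene");b=cam("top")
J=[("head","orange",(125,214),(423,262),9,lambda p:cyl(p,9,30),[442,-293,77]),
("socket","yellow",(327,246),(242,169),14,lambda p:box(p,[34,34,30],-.01),[650,105,33]),
("mark","red",(249,229),(306,219),8,lambda p:box(p,[4,20,10],-.01),[540,-40,25]),
("handle","blue",(291,219),(268,197),30,lambda p:box(p,[14,90,18],-.01),[586,44,84])]
for n,col,ua,ub,r,sh,p0 in J:
    A=seg(a,col,ua,r);B=seg(b,col,ub,r); print(n,A[:2],B[:2])
    if A[1] and B[1]:
        p,e=fit([a,b],[A[0],B[0]],sh,p0); print("   ",p,e,[hullc(c,sh(p))[1] for c in(a,b)])
print("hole",*tri(a,(244.4,328),b,(168.5,242)),atz(a,(244.4,328),48),atz(b,(168.5,242),48))
hs=cv2.cvtColor(a["frame"],cv2.COLOR_RGB2HSV)
print(hs[206:224,123:128].tolist()[::2]);print(hs[215:222,290].tolist())
E
```

```text
head (array([124.2, 215.8]), 109) (array([423.1, 262.1]), 236)
    [ 441.  -292.8   77.4] [-1.3  0.1 -1.3 -0.1] [123.64738505217247, 88.02139978855848]
socket (array([327.1, 246.3]), 342) (array([241.5, 169.1]), 266)
    [649.6 102.4  36. ] [-0.  0. -0. -0.] [366.105582135031, 263.140452808002]
mark (array([247.7, 229. ]), 23) (array([305.5, 218.5]), 16)
    [538.2 -43.5  25.5] [ 0. -0.  0.  0.] [34.45712800382171, 18.040363747859374]
handle (array([289.4, 218.6]), 299) (array([267.9, 195.8]), 287)
    [583.7  41.4  85.4] [ 0.5 -0.   0.4  0.2] [426.47826302517205, 303.78773484833073]
hole [650.1 101.8  45.2] [np.float64(0.7748241481406847), np.float64(0.4375602538750748)] [652.  102.4  48. ] [649.3 100.7  48. ]
[[[24, 28, 129], [24, 28, 129], [26, 27, 130], [24, 27, 130], [24, 28, 129]], [[21, 38, 127], [33, 19, 132], [28, 23, 131], [28, 25, 132], [24, 29, 134]], [[10, 191, 123], [10, 191, 123], [10, 182, 116], [12, 64, 120], [28, 24, 136]], [[11, 184, 125], [11, 188, 125], [11, 190, 122], [10, 180, 95], [16, 50, 87]], [[11, 185, 124], [11, 186, 103], [11, 181, 72], [12, 181, 62], [11, 183, 57]], [[11, 181, 79], [11, 179, 77], [11, 177, 75], [11, 178, 70], [10, 171, 64]], [[11, 177, 82], [11, 185, 80], [11, 185, 77], [12, 182, 73], [11, 177, 69]], [[11, 187, 83], [11, 183, 81], [11, 182, 80], [10, 173, 78], [11, 186, 74]], [[12, 149, 84], [12, 168, 82], [11, 183, 81], [11, 190, 83], [10, 156, 80]]]
[[112, 134, 97], [111, 141, 98], [111, 137, 99], [111, 141, 101], [111, 143, 100], [113, 110, 74], [113, 101, 68]]
```

```bash
python3 - <<'E'
from h import *
np.set_printoptions(precision=4,suppress=True)
b=cam("top");a=cam("scene")
RNG["orange"]=((5,170,120),(13,255,255))
B=seg(b,"orange",(423,263),14); print(B[:2],atz(b,B[0][::-1],92)); print(atz(a,(212,122),92),atz(a,(215.8,124.2),77))
o=get_obs();print(o["tcp_rot"],o["tool_pos"],o["time"],o["joint_positions"])
E
```

```text
(array([423.3214, 262.    ]), 56) [ 441.3572 -291.9129   92.    ]
[ 441.7451 -290.25     92.    ] [ 441.2035 -290.495    77.    ]
[3.1415 0.     0.3248] [ 167.5394 -497.5623  240.7413] 1.5 [-1.392   0.342   1.5241 -0.      1.2754 -0.146 ]
```

Request:
play_rows([
  [[0.83,0.625,-0.124],[0,0,-0.2115]],
  [[0.83,0.625,-0.124],[0,0,-0.2115]],
  [[0.83,0.625,-0.124],[0,0,-0.2115]],
  [[0.83,0.625,-0.124],[0,0,-0.2115]],
  [[0.83,0.625,-0.124],[0,0,-0.2115]],
  [[0.83,0.625,-0.124],[0,0,-0.2115]],
  [[0.83,0.625,-0.124],[0,0,-0.2115]],
  [[0.83,0.625,-0.124],[0,0,-0.2115]],
  [[0.83,0.625,-0.124],[0,0,-0.2115]],
  [[0.83,0.625,-0.124],[0,0,-0.2115]],
  [[0.83,0.625,-0.124],[0,0,-0.2115]],
  [[0,0,0],[0,0,0]],
], hand=0)

```text
time: 3.0
tool_pos: [442.5, -290.0, 199.5]
tcp_rot: [-3.141, 0.0, 0.003]
contact_force: [0.6, -0.4, 0.4]
grip_width: 45.9
finger_force: 0.0
```

Request:
play_rows([
  [[-0.03,-0.04,-0.9],[0,0,0]],
  [[0,0,-0.9],[0,0,0]],
  [[0,0,-0.9],[0,0,0]],
  [[0,0,-0.75],[0,0,0]],
  [[0,0,-0.5],[0,0,0]],
  [[0,0,-0.3],[0,0,0]],
  [[0,0,0],[0,0,0]],
  [[0,0,0],[0,0,0]],
])

```text
time: 4.0
tool_pos: [440.9, -292.9, 73.0]
tcp_rot: [3.141, -0.001, 0.0]
contact_force: [-0.3, -0.3, 0.2]
grip_width: 46.0
finger_force: 0.0
```

Request:
play_rows([
  [[0,0,0],[0,0,0]],
  [[0,0,0],[0,0,0]],
  [[0,0,0],[0,0,0]],
  [[0,0,0],[0,0,0]],
  [[0,0,0],[0,0,0]],
], hand=-1)

```text
time: 4.62
tool_pos: [440.6, -292.4, 72.4]
tcp_rot: [-3.141, 0.0, -0.0]
contact_force: [0.4, 0.8, 2.8]
grip_width: 17.2
finger_force: 30.0
```

Request:
play_rows([
  [[0,0,0.4],[0,0,0]],
  [[0,0,0.8],[0,0,0]],
  [[0,0,0.9],[0,0,0]],
  [[0,0,1],[0,0,0]],
  [[0,0,1],[0,0,0]],
  [[0,0,0.2],[0,0,0]],
  [[0,0,0],[0,0,0]],
])

```text
time: 5.5
tool_pos: [440.4, -292.4, 201.2]
tcp_rot: [3.141, 0.0, -0.0]
contact_force: [1.0, 0.2, -0.3]
grip_width: 17.2
finger_force: 30.0
```

```bash
python3 - <<'E'
from h import *
np.set_printoptions(precision=2,suppress=True)
a=cam("scene");b=cam("top"); o=get_obs(); print(o["tool_pos"],o["grip_width"],o["contact_force"])
p=o["tool_pos"]
V=[]
for c in(a,b):
    u=proj(c,np.array([p-[0,0,30]]))[0].astype(int); print(u, [r for q in("pin_tip","pin_head") for r in [(x["at"],x["p"]) for x in pinpoint(q,"scene" if c is a else "top")[:1]]])
    V.append(cv2.resize(c["frame"][u[1]-40:u[1]+40,u[0]-50:u[0]+50],None,fx=6,fy=3.7*1,interpolation=cv2.INTER_CUBIC) if c is b else cv2.resize(c["frame"][u[1]-40:u[1]+40,u[0]-50:u[0]+50],None,fx=6,fy=3.7,interpolation=cv2.INTER_CUBIC))
cv2.imwrite("pics/z1.png",np.vstack(V)[:,:,::-1])
E
```

```text
[ 440.03 -292.08  200.1 ] 17.51070868228099 [ 0.2  -1.08  0.24]
[107 188] [([240.8, 291.0], 0.69), ([176.0, 103.4], 0.7)]
[435 263] []
```

View pics/z1.png

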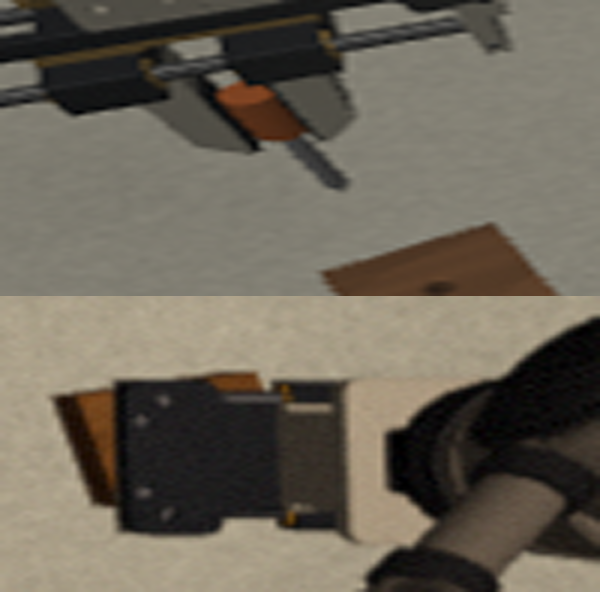

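The pin is held straight in the fingers, with its tip at about scene (113.7,198.5). The top view is blocked by the arm. Next I move over the socket.

Request:
play_rows([
  [[0.3,0.5,0],[0,0,0]],
  [[0.5,0.9,0],[0,0,0]],
  [[0.5,0.95,0],[0,0,0]],
  [[0.5,0.95,0],[0,0,0]],
  [[0.5,0.95,0],[0,0,0]],
  [[0.5,0.95,0],[0,0,0]],
  [[0.5,0.95,0],[0,0,0]],
  [[0.5,0.95,0],[0,0,0]],
  [[0.5,0.95,0],[0,0,0]],
  [[0.5,0.95,0],[0,0,0]],
  [[0.5,0.95,0],[0,0,0]],
  [[0.5,0.95,0],[0,0,0]],
])

```text
time: 7.3
tool_pos: [614.8, 36.8, 201.1]
tcp_rot: [-3.141, 0.0, 0.001]
contact_force: [0.4, 0.3, -0.4]
grip_width: 17.5
finger_force: 30.0
```

Request:
play_rows([
  [[0.5,0.95,0],[0,0,0]],
  [[0.5,0.8,0],[0,0,0]],
  [[0.17,0.47,0],[0,0,0]],
  [[0,0,-0.6],[0,0,0]],
  [[0,0,-0.8],[0,0,0]],
  [[0,0,-0.8],[0,0,0]],
  [[0,0,-0.4],[0,0,0]],
  [[0,0,0],[0,0,0]],
  [[0,0,0],[0,0,0]],
  [[0,0,0],[0,0,0]],
])

```text
time: 8.55
tool_pos: [650.2, 101.1, 124.5]
tcp_rot: [-3.142, -0.002, -0.0]
contact_force: [0.5, 0.8, -0.6]
grip_width: 17.1
finger_force: 30.0
```

```bash
python3 - <<'E'
from h import *
np.set_printoptions(precision=2,suppress=True)
a=cam("scene");b=cam("top"); o=get_obs(); p=o["tool_pos"]; print(p,o["tcp_rot"],o["grip_width"],o["contact_force"])
t=p-[0,0,60.4]
print(proj(a,np.array([t,[p[0],p[1],48],[p[0]+5,p[1],48],[p[0],p[1]+5,48]])))
for q in("pin_tip","socket_mouth"): print(q,[(x["at"],x["p"]) for x in pinpoint(q,"scene")[:1]])
cv2.imwrite("pics/z2.png",cv2.resize(a["frame"][205:265,290:370],None,fx=10,fy=10,interpolation=cv2.INTER_CUBIC)[:,:,::-1])
E
```

```text
[650.   101.11 124.13] [ 3.14 -0.   -0.  ] 17.10744764554474 [-0.43 -0.19 -0.57]
[[327.71 240.06]
 [327.04 243.83]
 [328.02 245.71]
 [329.16 243.1 ]]
pin_tip [([238.7, 328.4], 0.64)]
socket_mouth [([244.0, 326.4], 0.56)]
```

View pics/z2.png

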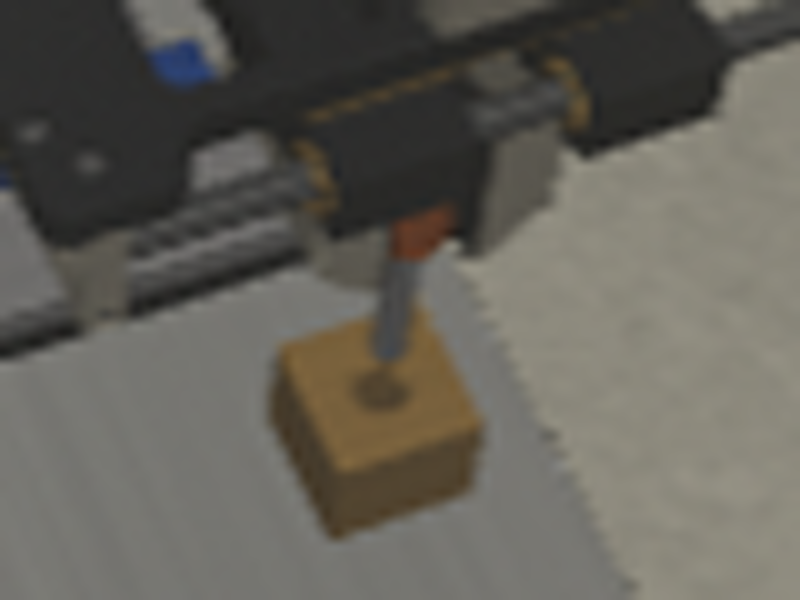

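The tip is at about (328.3,240.0) and the hole at (327.6,243.7). That matches the predicted aligned offset to within 0.2 px (under 0.5 mm), so I can insert.

Request:
play_rows([
  [[0,0,-0.3],[0,0,0]],
  [[0,0,-0.2],[0,0,0]],
  [[0,0,-0.2],[0,0,0]],
  [[0,0,-0.15],[0,0,0]],
  [[0,0,0],[0,0,0]],
])

```text
time: 9.38
tool_pos: [649.4, 101.1, 97.3]
tcp_rot: [3.141, 0.001, -0.0]
contact_force: [0.0, -0.2, -0.1]
grip_width: 17.4
finger_force: 30.0
```

Request:
play_rows([
  [[0,0,-0.2],[0,0,0]],
  [[0,0,-0.15],[0,0,0]],
  [[0,0,-0.1],[0,0,0]],
  [[0,0,0],[0,0,0]],
  [[0,0,0],[0,0,0]],
])

```text
time: 10.0
tool_pos: [649.7, 101.1, 84.5]
tcp_rot: [3.142, -0.0, -0.0]
contact_force: [-0.1, -0.5, 1.5]
grip_width: 17.6
finger_force: 30.0
```

Request:
play_rows([
  [[0,0,-0.06],[0,0,0]],
  [[0,0,-0.06],[0,0,0]],
  [[0,0,0],[0,0,0]],
])

```text
time: 10.38
tool_pos: [650.7, 101.3, 83.8]
tcp_rot: [-3.141, -0.004, 0.0]
contact_force: [-4.4, 0.8, 15.5]
grip_width: 17.2
finger_force: 30.0
```

The pin is on the hole's floor. I'll release it and retreat upward.

Request:
play_rows([
  [[0,0,0.06],[0,0,0]],
  [[0,0,0],[0,0,0]],
  [[0,0,0],[0,0,0]],
  [[0,0,0],[0,0,0]],
  [[0,0,0],[0,0,0]],
], hand=0)

```text
time: 11.0
tool_pos: [649.6, 101.1, 82.2]
tcp_rot: [3.141, 0.0, -0.0]
contact_force: [-0.5, 0.4, -0.2]
grip_width: 45.6
finger_force: 0.0
```

Request:
play_rows([
  [[0,0,0.5],[0,0,0]],
  [[0,0,0.9],[0,0,0]],
  [[0,0,0.9],[0,0,0]],
  [[0,0,0.9],[0,0,0]],
  [[-0.5,-0.5,0],[0,0,0.8]],
  [[-0.5,-0.5,0],[0,0,0.95]],
  [[-0.5,-0.5,0],[0,0,0.95]],
  [[-0.5,-0.5,0],[0,0,0.95]],
  [[-0.2,0,0],[0,0,0.95]],
  [[0,0,0],[0,0,0.95]],
  [[0,0,0],[0,0,0.95]],
  [[0,0,0],[0,0,0.95]],
])

```text
time: 12.5
tool_pos: [584.0, 41.1, 179.9]
tcp_rot: [3.14, -0.001, 1.044]
contact_force: [-0.1, 1.0, -0.6]
grip_width: 45.9
finger_force: 0.0
```

Request:
play_rows([
  [[0,0,0],[0,0,0.95]],
  [[0,0,0],[0,0,0.95]],
  [[0,0,0],[0,0,0.95]],
  [[0,0,0],[0,0,0.95]],
  [[0,0,0],[0,0,0]],
  [[0,0,0],[0,0,0]],
])

```text
time: 13.25
tool_pos: [583.8, 41.1, 179.1]
tcp_rot: [3.141, 0.0, 1.568]
contact_force: [0.1, -0.1, 0.3]
grip_width: 45.9
finger_force: 0.0
```

```bash
python3 - <<'E'
from h import *
np.set_printoptions(precision=3,suppress=True)
a=cam("scene"); o=get_obs(); p=o["tool_pos"]; print(p,o["tcp_rot"],o["grip_width"],o["joint_positions"],o["time"])
for q in("pin_tip","pin_head","socket_mouth","mark","pointer"): print(q,[(x["at"],x["p"]) for x in pinpoint(q,"scene")[:1]])
print(proj(a,np.array([[650,101.3,24],[650,101.3,89],[650,101.3,104]])))
cv2.imwrite("pics/z3.png",cv2.resize(a["frame"][185:265,240:350],None,fx=7,fy=7,interpolation=cv2.INTER_CUBIC)[:,:,::-1])
E
```

```text
[583.763  41.084 178.96 ] [3.141 0.    1.569] 45.888283630715165 [-0.061  0.504  1.445  0.     1.192 -0.059] 13.3
pin_tip [([250.6, 327.0], 0.72)]
pin_head [([228.8, 330.1], 0.42)]
socket_mouth [([233.1, 135.8], 0.58)]
mark [([229.8, 250.4], 0.45)]
pointer []
[[326.13  249.341]
 [328.927 233.715]
 [329.626 229.81 ]]
```

View pics/z3.png

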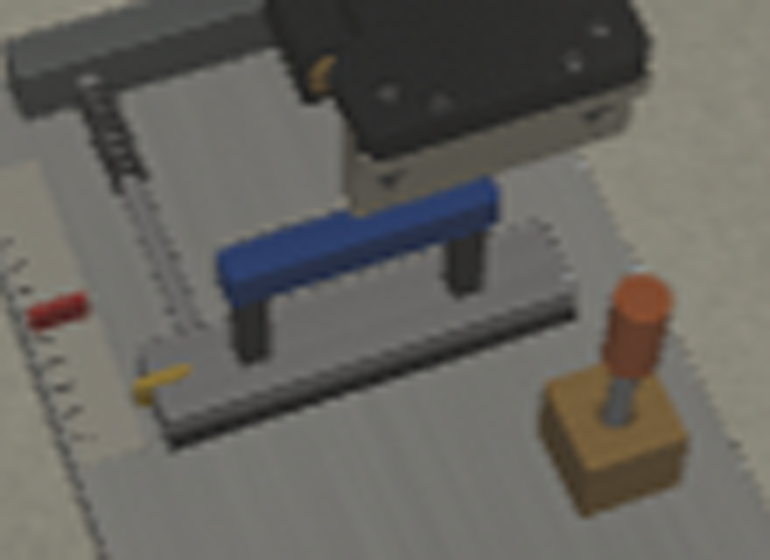

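The pin is seated upright: its head centre is at about scene (331,232) and about 20 mm of shaft plus the head stands above the socket. The handle, centred at about (292,220), is clear to grasp.

Request:
play_rows([
  [[0,0,-0.6],[0,0,0]],
  [[0,0,-0.8],[0,0,0]],
  [[0,0,-0.8],[0,0,0]],
  [[0,0,-0.7],[0,0,0]],
  [[0,0,-0.4],[0,0,0]],
  [[0,0,0],[0,0,0]],
  [[0,0,0],[0,0,0]],
])

```text
time: 14.42
tool_pos: [584.2, 41.0, 80.3]
tcp_rot: [3.14, 0.0, 1.571]
contact_force: [1.1, -0.0, -0.3]
grip_width: 45.7
finger_force: 0.0
```

Request:
play_rows([
  [[0,0,0],[0,0,0]],
  [[0,0,0],[0,0,0]],
  [[0,0,0],[0,0,0]],
  [[0,0,0],[0,0,0]],
  [[0,0,0],[0,0,0]],
], hand=-1)

```text
time: 15.05
tool_pos: [583.9, 41.1, 79.7]
tcp_rot: [3.141, -0.0, 1.57]
contact_force: [0.8, 0.9, 1.0]
grip_width: 13.8
finger_force: 30.0
```

```bash
python3 - <<'E'
from h import *
np.set_printoptions(precision=2,suppress=True)
a=cam("scene");b=cam("top"); o=get_obs(); print(o["tool_pos"],o["grip_width"],o["finger_force"],o["contact_force"])
RNG["yellow"]=((16,110,70),(32,255,255))
for c,n,y,r in((a,"scene",(263,239),(248,229)),(b,"top",(299,198),(306,219))):
    Y=seg(c,"yellow",y,10);R=seg(c,"red",r,8); print(n,Y[:2],R[:2])
    if Y[1]: print(" ptr",atz(c,Y[0][::-1],38))
    if R[1]: print(" mark",atz(c,R[0][::-1],24), [(x["at"],x["p"]) for x in pinpoint("mark",n)[:1]],[(x["at"],x["p"]) for x in pinpoint("pointer",n)[:1]])
E
```

```text
[583.9   41.08  79.65] 13.579879040847084 29.994159042835236 [ 1.71 -0.82  0.24]
scene (array([262.17, 239.06]), 18) (array([247.62, 229.12]), 24)
 ptr [582.53 -23.48  38.  ]
 mark [537.43 -43.5   24.  ] [([227.6, 251.1], 0.41)] [([242.6, 258.1], 0.74)]
top (None, 0) (array([308.2, 218.6]), 5)
 mark [538.11 -49.83  24.  ] [] []
```

Request:
play_rows([
  [[-0.1,0,0],[0,0,0]],
  [[-0.2,0,0],[0,0,0]],
  [[-0.25,0,0],[0,0,0]],
  [[-0.25,0.01,0],[0,0,0]],
  [[-0.25,0,0],[0,0,0]],
  [[-0.25,0,0],[0,0,0]],
  [[-0.15,0,0],[0,0,0]],
  [[-0.05,0,0],[0,0,0]],
  [[0,0,0],[0,0,0]],
  [[0,0,0],[0,0,0]],
])

```text
time: 16.6
tool_pos: [540.9, 41.5, 79.7]
tcp_rot: [3.136, -0.0, 1.57]
contact_force: [9.0, 1.3, -4.8]
grip_width: 13.9
finger_force: 30.0
```

```bash
python3 - <<'E'
from h import *
np.set_printoptions(precision=2,suppress=True)
a=cam("scene");b=cam("top"); o=get_obs(); print(o["tool_pos"],o["grip_width"],o["finger_force"],o["contact_force"],o["time"])
RNG["yellow"]=((16,110,70),(32,255,255))
for c,n,y,r in((a,"scene",(254,226),(248,229)),(b,"top",(299,220),(306,219))):
    Y=seg(c,"yellow",y,14);R=seg(c,"red",r,8); print(n,Y[:2],R[:2])
    if Y[1]: print(" ptr",atz(c,Y[0][::-1],38))
    if R[1]: print(" mark",atz(c,R[0][::-1],24))
for q in("pin_tip","pin_head"): print(q,[(x["at"],x["p"]) for x in pinpoint(q,"scene")[:1]])
V=[cv2.resize(a["frame"][190:265,230:350],None,fx=6.5,fy=6.5,interpolation=cv2.INTER_CUBIC)]
cv2.imwrite("pics/z4.png",np.vstack(V)[:,:,::-1])
E
```

```text
[540.89  41.5   79.69] 13.648602794774591 29.992915391921997 [ 9.15  1.76 -5.48] 16.7
scene (array([256.  , 223.62]), 16) (array([247.65, 229.04]), 23)
 ptr [539.14 -23.02  38.  ]
 mark [537.24 -43.38  24.  ]
top (None, 0) (None, 0)
pin_tip [([248.1, 327.6], 0.65)]
pin_head [([230.8, 331.3], 0.71)]
```

View pics/z4.png

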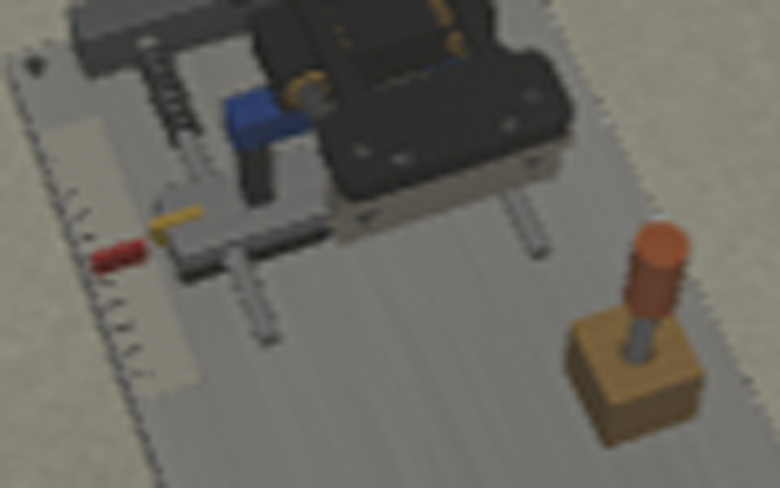

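The pointer (tip about (254,225)) is about 2 mm short of the mark (247.7,229), and the pin is still seated. A small trim is left.

Request:
play_rows([
  [[-0.03,0,0],[0,0,0]],
  [[-0.025,0,0],[0,0,0]],
  [[0,0,0],[0,0,0]],
  [[0,0,0],[0,0,0]],
  [[0,0,0],[0,0,0]],
  [[0,0,0],[0,0,0]],
])

```text
time: 17.55
tool_pos: [539.4, 41.5, 79.7]
tcp_rot: [3.136, -0.0, 1.57]
contact_force: [10.1, 2.1, -5.8]
grip_width: 14.1
finger_force: 30.0
```

```bash
python3 - <<'E'
from h import *
np.set_printoptions(precision=2,suppress=True)
a=cam("scene"); o=get_obs(); print(o["tool_pos"],o["finger_force"],o["contact_force"],o["time"])
RNG["yellow"]=((16,110,70),(32,255,255))
Y=seg(a,"yellow",(254,226),14);R=seg(a,"red",(248,229),8)
y,r=atz(a,Y[0][::-1],38),atz(a,R[0][::-1],24); print(y,r)
if abs(y[0]-r[0])<2 and o["finger_force"]>20: print(bot.close_job())
E
```

```text
[539.38  41.52  79.69] 29.992581009864807 [ 9.54  1.   -6.84] 17.6
[537.74 -24.08  38.  ] [537.24 -43.38  24.  ]
the job is handed in; nothing more can be done
None
```

The job is handed in at 17.6 s: the pin is seated and released in the brass socket, and the gripper holds the blue handle at 30 N with the pointer measured about 0.5 mm from the red mark (the judge's verdict was not shown).

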